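# Turn the supply turntable to the arrow

### The arm

A 6-joint arm with a two-finger parallel gripper is mounted at the origin on a cart in front of the work surface, level with it; the furniture and walls round the work are solid. World frame = base frame: x ahead of the robot, y to its left, z up, the work surface at z = 0. Lengths are in mm, angles in rad, forces in N, time in s.
With the tool pointing down it reaches from about 300 to 775 mm from the base axis. Payload 14.6 kg.
Tool frame: the origin (TCP) lies at the very end of the fingers, on their centre line; the grasp point (between the pads) lies 19 mm behind it; z points along the fingers, y is the line along which they close (so a half turn about z gives the same grasp; the last joint's range is limited). The gripper opens to 94 mm and grips with 3 to 60 N. Pads are 16 mm wide; open, the fingers measure 119 mm over their backs; the gripper's body (75 mm by 177 mm) begins 78 mm behind the grasp point.
Start: joints at [-1.333, 0.3, 1.521, -0, 1.321, -0.067], TCP at [165.049, -524.641, 205.446] pointing down, gripper open.
Joint ranges: [-3.03, 3.03], [-0.79, 2.21], [0.23, 2.52], [-1.04, 4.18], [0, 3.07], [-2.55, 2.55]. Speed limits (rad/s): [2.22, 2.22, 2.57, 3.14, 3.14, 3.14].

### API

Orientations are given as [roll, pitch, yaw] about the fixed x, y, z axes, in that order (R = Rz(yaw) Ry(pitch) Rx(roll)).
In Python, from cell import manip, camera, get_calibration gives the robot as it stands. The module is installed in compiled form; this text tells all that it offers.
- The arm moves only by the tool jog_arm, never from a script. Its argument "plan" is one flat list of numbers, 6 for each row, row after row: the shift along the world's x, y, z in m, then the turn, a rotation vector about the world's x, y, z in degrees. A call has 1 to 20 rows; each row is the pose to reach, as a shift and turn from the pose commanded when the call began; what a row does not reach only later rows make up. A row lasts 1/10 s, in which the tool goes at most 50 mm and 8.59 degrees, less where a joint would pass 70% of its speed; a pose out of reach is approached as far as the arm can. A call with a gripper value outside its range is refused whole. "claw" is the finger opening in m, from 0 to 0.094, set as the call begins (left out, the last holds). The fingers move at their own pace and stop on an object; "force" is the grip in N (left out, the last holds). Time passes only in rows, so rows that repeat a pose let the fingers close. It gives the time, the measured TCP pose, the force, the opening and the grip force at its end, in the units of the state.
- manip.read_state(): the state, without advancing time (a new reading comes with each control period).
- camera(name): name is "scene" or "top"; returns (picture, depth): 400x640x3 uint8, red, green, blue; 400x640 float32, mm along the optical axis (not along the pixel's ray), 0 where there is no reading.
- get_calibration(name): a dict with "fx", "fy", "cx", "cy" (pixels), "origin" and "attitude" of the camera in the world. Camera axes: x right, y down, z forward; pixel columns grow to the right and rows downward; lengths in mm; the calibration is good to about 2 mm. A picture is of the moment at which its call begins. get_calibration takes no time and is no camera call.
- manip.sign_off(): hands the job in; it is judged then, once.
The state is a dict: "clock": time; "joints": joint angles; "qd": joint speeds; "effort": joint torques, N m; "eef_pos": TCP position; "eef_rot": TCP orientation; "wrist_force": force on the tool from outside, world axes, zero at the start; "moment": the same for the moment, N m; "finger_gap": finger opening in mm; "finger_force": force on a finger pad.
Only numpy, scipy, OpenCV 4.12 (cv2) and the standard library are available. Lean on these libraries where they do the work, as an engineer would, in place of code of your own. Each camera call takes 0.05 s, during which the arm holds its last target. There are 200 camera calls.

### The job

Turn the supply turntable by pushing one of its three arms sideways with a fingertip until the low round tin stands right at the arrow on the fixed tongue, centred on the arrow's line, then let go and leave it there. Push only on the arms: do not push the tray itself, touch, lift or upset the tin, the ink jar or the binder clip that stand on it, or disturb the rubbing pad, ink roller and eraser lying round it. You may push either way round and change to another arm.

Things in the scene. Friction and masses are not known exactly. Their poses are not given: they have to be found in the camera images.
- base: fixed foot of the turntable; origin on the turning axis at table height (z = 0), z up, yaw varies. A flat aluminium tongue, 34 mm wide and at most 8 mm high, runs along the base's -x axis out to 205 mm from the axis; on it a black arrow points to the axis: the arrow's line is the base's -x axis. Arms and tray pass above it.
- tray: round plywood tray, turning with the arms about the vertical axis; origin on the axis at table height. Outer radius 100 mm, floor 30 mm and top of its low rim 42 mm above the table. Turns both ways without stops; about 1 N at an arm moves it and it hardly coasts. Things stand on it loose and turn with it by friction.
- arms: three steel arms sticking out of the tray, 120 degrees apart; origin on the turning axis at table height, x axis along one arm (others at +120 and -120 degrees about z). From 122 to 146 mm from the axis each is a level round bar 10 mm thick, centre line 50 mm above the table, free space below; it ends in a ball of 18 mm diameter centred at 148 mm. Inside 122 mm it slopes down to the rim.
- tin: low round tin of 64 mm diameter and 27 mm height standing loose on the tray about 40 to 63 mm from the axis; origin at the centre of its underside, 30 mm above the table. This is what must come to the arrow.
- ink_jar: ink jar, 48 mm diameter and 50 mm high, standing loose on the tray; origin at the centre of its underside. Not to be touched.
- clip: binder clip, 53 x 32 x 26 mm, standing loose on the tray; origin at the centre of its underside. Not to be touched.
- baren: round wooden rubbing pad, 95 mm across, 27 mm high, on the table left of the turntable, towards the robot; origin at the centre of its underside. Bystander.
- brayer: ink roller with wooden handle, 79 x 164 x 31 mm, lying on the table left of the turntable; origin at the centre of its underside. Bystander.
- eraser: eraser, 19 x 43 x 13 mm, on the table right of the turntable, near the edge in front of the robot; origin at the centre of its underside. Bystander.
Mind the look-alikes: they are no part of the job. What is meant by the tin is not blue, orange or pink, and is the smaller of those in its own colour.

How it is judged:
By the outcome, as a careful person would: the job done as asked, in the order asked, and still so for the second after the job is handed in, with the robot touching nothing.
It also fails if it takes over 51 s, if anything falls off the work surface, if the arm or the gripper's body presses on something with over 40 N, if the wrist force passes 120 N, or if a joint passes its speed limit or range.

## Working session

There is one attempt and no reset: what is moved stays moved. The work goes in short steps, Python scripts to look and compute and a tool call to move; the robot and the scene stay as the last step left them, time stands still between calls to the robot, and variables do not carry over. Pictures are saved under pics/ and viewed, at most 10 in all, crops included, and the job is handed in when it is done.

Besides the shell and the picture viewer there is one more tool, called after ">>>" in YAML: its name, and indented under it one key for each argument. jog_arm: Moves the arm, as the interface text tells. Its arguments: {"type":"object","properties":{"plan":{"type":"array"},"claw":{"type":"number"},"force":{"type":"number"}},"required":["plan"]}

```bash
mkdir -p pics; cat > h.py <<'E'
import numpy as np, cv2
from cell import manip, camera, get_calibration
def ray(c,uv):
    k=get_calibration(c); A=np.array(k["attitude"],float)
    return np.array(k["origin"],float),A,k
E
python3 - <<'E'
from h import *
for n in("scene","top"):
    p,d=camera(n); cv2.imwrite(f"pics/{n}0.png",p[:,:,::-1]); np.save(f"{n}0.npy",d)
    print(get_calibration(n))
print(manip.read_state())
E
```

```text
{'fx': 506.838626898416, 'fy': 506.838626898416, 'cx': 323.9225509218577, 'cy': 205.03153959238458, 'origin': array([-117.94563245, 1168.16012262,  782.16317405]), 'attitude': array([-2.09401787,  0.02335931, -2.63820149])}
{'fx': 419.1814039407171, 'fy': 419.1814039407171, 'cx': 317.1990207911941, 'cy': 193.88626615717857, 'origin': array([ 292.25123908,   84.38443654, 1150.38479584]), 'attitude': array([-2.980189  , -0.03010961, -1.58329082])}
{'clock': 0.1, 'joints': array([-1.33260839e+00,  3.00391416e-01,  1.52150682e+00,  2.32801686e-05,
        1.32070036e+00, -6.66055974e-02]), 'qd': array([-0.00039441, -0.0014586 , -0.00123341, -0.00111582,  0.00047674,
        0.00079681]), 'effort': array([ 4.36982969e-03, -5.32633102e+01, -3.53280187e+01,  7.10854121e-02,
        2.34783569e-02, -7.55443648e-05]), 'eef_pos': array([ 164.99856362, -524.42554616,  204.961454  ]), 'eef_rot': array([-3.14059044e+00, -8.94520144e-05,  3.04787721e-01]), 'wrist_force': array([-0.67631995, -0.18781497, -0.32113474]), 'moment': array([ 0.00032795, -0.03223608, -0.02084591]), 'finger_force': 0.0, 'finger_gap': 94.14499402720908}
```

View pics/top0.png

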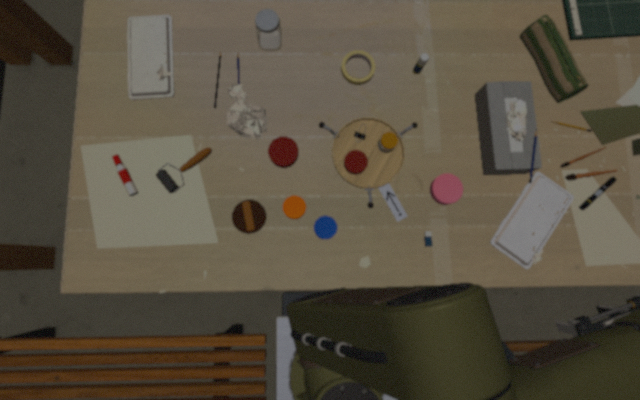

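View pics/scene0.png

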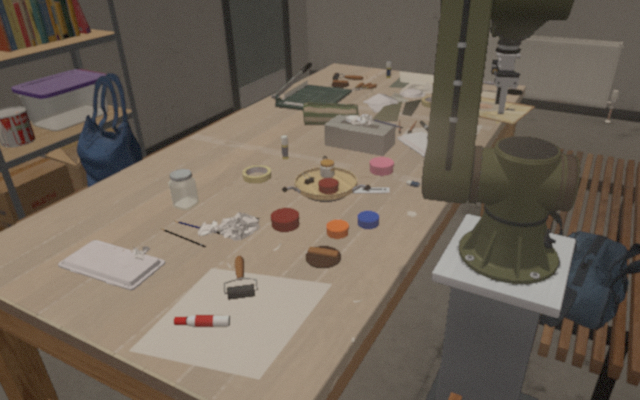

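The top view shows these candidates for the tin: small red on the tray (356,161), big red (283,151), orange (294,207), blue (325,228) and pink (447,189). I choose the small red one on the tray. The arrow tongue is at about (393,203), with arm balls near (322,125), (414,125) and (370,205).

```bash
cat > h.py <<'E'
import numpy as np, cv2
from scipy.spatial.transform import Rotation as R
from cell import manip, camera, get_calibration
def pt(c,uv,z):
    k=get_calibration(c); A=R.from_euler('xyz',k["attitude"]).as_matrix()
    uv=np.atleast_2d(uv).astype(float)
    r=np.c_[(uv[:,0]-k["cx"])/k["fx"],(uv[:,1]-k["cy"])/k["fy"],np.ones(len(uv))]@A.T
    o=np.array(k["origin"]); return o+r*((z-o[2])/r[:,2])[:,None]
def px(c,P):
    k=get_calibration(c); A=R.from_euler('xyz',k["attitude"]).as_matrix()
    q=(np.atleast_2d(P)-k["origin"])@A
    return np.c_[q[:,0]/q[:,2]*k["fx"]+k["cx"],q[:,1]/q[:,2]*k["fy"]+k["cy"]]
def blobs(m,lo=4):
    n,l,s,c=cv2.connectedComponentsWithStats(m.astype(np.uint8))
    return [(s[i,4],*c[i].round(2)) for i in range(1,n) if s[i,4]>=lo]
E
python3 - <<'E'
from h import *
p=cv2.imread("pics/top0.png")
x0,y0=300,100
c=p[y0:y0+135,x0:x0+160]
b,g,r=[c[:,:,i].astype(int) for i in range(3)]
red=(r>60)&(r>2.2*g)
for a in blobs(red,30): print("red",a,pt("top",[a[1]+x0,a[2]+y0],57))
v=c.max(2)
for a in blobs(v<62,4): print("dark",a[0],a[1]+x0,a[2]+y0,pt("top",[a[1]+x0,a[2]+y0],50)[0])
cv2.imwrite("pics/crop.png",cv2.resize(np.clip(c*1.6,0,255).astype(np.uint8),None,fx=4.4,fy=4.4,interpolation=cv2.INTER_CUBIC))
E
```

```text
red (np.int32(366), np.float64(55.3), np.float64(61.58)) [[557.03437608 -54.21611096  57.        ]]
dark 19 321.37 124.74 [662.58304137  35.19802853  50.        ]
dark 18 414.28 124.89 [ 661.54991323 -220.89039868   50.        ]
dark 45 359.56 135.29 [632.33763508 -68.77797832  50.        ]
dark 23 369.96 204.74 [440.75575545 -91.02717224  50.        ]
```

View pics/crop.png

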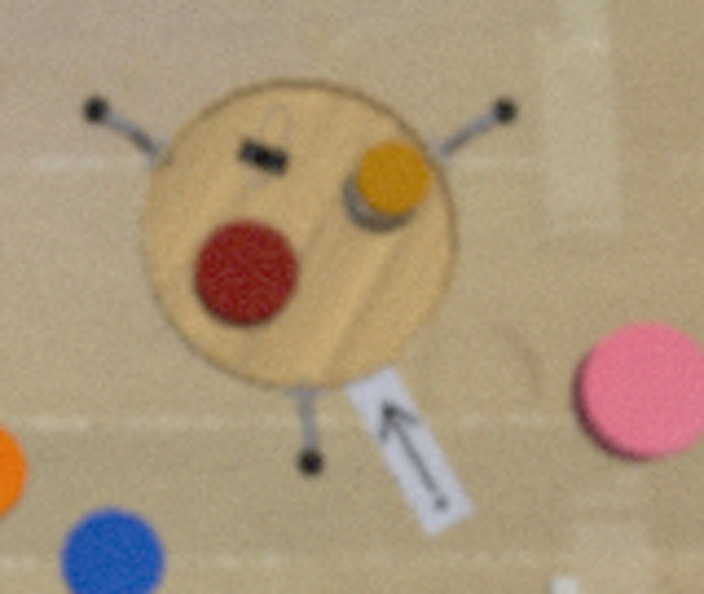

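The crop confirms the small red tin on the tray at crop (246,273), with the jar and clip upright. The arrow runs from (440,505) to (388,405) on the tongue. Next I measure the tongue line.

```bash
python3 - <<'E'
from h import *
p=cv2.imread("pics/top0.png")
x0,y0=375,183
c=p[y0:y0+42,x0:x0+36].astype(int)
m=((c.max(2)-c.min(2))<32)&(c.max(2)>90)
m=cv2.morphologyEx(m.astype(np.uint8),cv2.MORPH_CLOSE,np.ones((5,5)))
b=max(blobs(m,50)); print(b)
n,l,s,_=cv2.connectedComponentsWithStats(m); i=1+s[1:,4].argmax()
v,u=np.nonzero(l==i); w=pt("top",np.c_[u+x0,v+y0],8)[:,:2].astype(np.float32)
(rc,rs,ra)=cv2.minAreaRect(w); print(rc,rs,ra)
C=np.array([662.58+661.55+440.76,35.2-220.89-91.03])/3
d=cv2.fitLine(w,cv2.DIST_L2,0,.01,.01).ravel(); print("line",d,np.degrees(np.arctan2(d[1],d[0])))
q=np.array(rc)-C; print(C,"axis->tongue centre",np.degrees(np.arctan2(q[1],q[0])),np.hypot(*q))
a=pt("top",np.array([[440,505],[388,405]])/4.4+[300,100],8)[:,:2]-C
print(np.degrees(np.arctan2(a[:,1],a[:,0])))
t=np.array([557.03,-54.2])-C; print("tin",np.hypot(*t),np.degrees(np.arctan2(t[1],t[0])))
E
```

```text
(np.int32(1472), np.float64(17.58), np.float64(21.01))
(449.77099609375, -160.84854125976562) (97.98847198486328, 116.93437957763672) 88.00887298583984
line [ 9.8472637e-01 -1.7410909e-01  4.4807504e+02 -1.6067451e+02] -10.026816
[588.29666667 -92.24      ] axis->tongue centre -153.65185630397679 154.58490657715976
[-152.76744057 -151.6841433 ]
tin 49.24069500366999 129.41821517282818
```

>>> jog_arm:
  plan: [0.06,0.1,0,0,0,-4,0.12,0.2,0,0,0,-9,0.18,0.3,0,0,0,-14,0.23,0.39,0,0,0,-17.5,0.28,0.475,0,0,0,-17.5,0.28,0.475,0,0,0,-17.5,0.28,0.475,0,0,0,-17.5,0.28,0.475,0,0,0,-17.5,0.28,0.475,0,0,0,-17.5,0.28,0.475,0,0,0,-17.5,0.28,0.475,0,0,0,-17.5,0.28,0.475,0,0,0,-17.5,0.28,0.475,0,0,0,-17.5,0.28,0.475,0,0,0,-17.5,0.28,0.475,0,0,0,-17.5]
  claw: 0
  force: 10

```text
clock: 1.6
eef_pos: [444.6, -50.7, 205.4]
eef_rot: [3.142, 0.0, -0.003]
wrist_force: [-0.3, -1.0, -0.1]
finger_gap: 0.3
finger_force: 0.0
```

>>> jog_arm:
  plan: [0.012,0,-0.05,0,0,0,0.012,0,-0.1,0,0,0,0.012,0,-0.14,0,0,0,0.012,0,-0.167,0,0,0,0.012,0,-0.167,0,0,0,0.012,-0.005,-0.167,0,0,0,0.012,-0.01,-0.167,0,0,0,0.012,-0.015,-0.167,0,0,0,0.012,-0.015,-0.167,0,0,0]

```text
clock: 2.5
eef_pos: [457.6, -65.5, 39.5]
eef_rot: [3.141, -0.002, -0.002]
wrist_force: [-0.1, 0.0, -0.2]
finger_gap: 0.3
finger_force: 0.0
```

```bash
python3 - <<'E'
from h import *
p=cv2.imread("pics/top0.png")
x0,y0=375,183
c=p[y0:y0+42,x0:x0+36]
sat=cv2.GaussianBlur(c,(3,3),0).astype(int); f=(sat[:,:,0]-0.75*sat[:,:,2]); f=cv2.normalize(f,None,0,255,cv2.NORM_MINMAX).astype(np.uint8)
t,m=cv2.threshold(f,0,1,cv2.THRESH_OTSU); m=cv2.morphologyEx(m,cv2.MORPH_CLOSE,np.ones((5,5)))
n,l,s,_=cv2.connectedComponentsWithStats(m); i=1+s[1:,4].argmax(); print(s[i])
v,u=np.nonzero(l==i); w=pt("top",np.c_[u+x0,v+y0],8)[:,:2].astype(np.float32)
rc,rs,ra=cv2.minAreaRect(w); print(rc,rs,ra)
C=np.array([588.3,-92.24])
d=cv2.fitLine(w,cv2.DIST_L2,0,.01,.01).ravel(); q=np.array(d[2:])-C
print("line dir",np.degrees(np.arctan2(-d[1],-d[0])),"centre dir",np.degrees(np.arctan2(q[1],q[0])),np.hypot(*q))
E
```

```text
[  4   0  28  39 493]
(455.7711486816406, -160.2498016357422) (111.09457397460938, 37.09210968017578) 25.98378562927246
line dir -153.22795 centre dir -152.81613210840274 150.55500516868352
```

```bash
cat >> h.py <<'E'
def arc(angles,p0,C=(588.3,-92.24),off=17.5,r=131):
    for a in angles:
        t=np.radians(a); q=np.array(C)+r*np.array([np.cos(t),np.sin(t)])-off*np.array([-np.sin(t),np.cos(t)])
        print(a,((q-p0)/1000).round(3),round(a-180,1))
E
python3 -c "
from h import *
arc([177,179]+list(range(181,218,2)),[457.3,-65.3])"
```

```text
177 [ 0.001 -0.003] -3
179 [ 0.    -0.007] -1
181 [-0.    -0.012] 1
183 [-0.001 -0.016] 3
185 [-0.001 -0.021] 5
187 [-0.001 -0.026] 7
189 [-0.001 -0.03 ] 9
191 [-0.001 -0.035] 11
193 [-0.001 -0.039] 13
195 [-0.    -0.044] 15
197 [ 0.001 -0.049] 17
199 [ 0.001 -0.053] 19
201 [ 0.002 -0.058] 21
203 [ 0.004 -0.062] 23
205 [ 0.005 -0.066] 25
207 [ 0.006 -0.071] 27
209 [ 0.008 -0.075] 29
211 [ 0.01  -0.079] 31
213 [ 0.012 -0.084] 33
215 [ 0.014 -0.088] 35
217 [ 0.016 -0.092] 37
```

>>> jog_arm:
  plan: [0.001,-0.003,0,0,0,-1,0,-0.007,0,0,0,0,0,-0.012,0,0,0,1,-0.001,-0.016,0,0,0,3,-0.001,-0.021,0,0,0,5,-0.001,-0.026,0,0,0,7,-0.001,-0.03,0,0,0,9,-0.001,-0.035,0,0,0,11,-0.001,-0.039,0,0,0,13,0,-0.044,0,0,0,15,0.001,-0.049,0,0,0,17,0.001,-0.053,0,0,0,19,0.002,-0.058,0,0,0,21,0.004,-0.062,0,0,0,23,0.005,-0.066,0,0,0,25,0.006,-0.071,0,0,0,27,0.008,-0.075,0,0,0,29,0.01,-0.079,0,0,0,31,0.011,-0.081,0,0,0,32,0.011,-0.081,0,0,0,32]

```text
clock: 4.5
eef_pos: [468.0, -145.9, 38.4]
eef_rot: [-3.142, 0.0, 0.558]
wrist_force: [0.1, 0.1, 0.3]
finger_gap: 0.7
finger_force: 0.0
```

```bash
cat >> h.py <<'E'
def look(n):
    p,d=camera("top"); p=p[:,:,::-1].copy(); x0,y0=300,100
    c=p[y0:y0+135,x0:x0+160]; C=np.array([588.3,-92.24])
    b,g,r=[c[:,:,i].astype(int) for i in range(3)]
    for a in blobs((r>60)&(r>2.2*g),30):
        w=pt("top",[a[1]+x0,a[2]+y0],57)[0,:2]-C; print("red",a[0],w,np.hypot(*w),np.degrees(np.arctan2(w[1],w[0]))%360)
    for a in blobs(c.max(2)<62,4):
        w=pt("top",[a[1]+x0,a[2]+y0],50)[0,:2]-C; print("dark",a[0],w.round(1),np.hypot(*w),np.degrees(np.arctan2(w[1],w[0]))%360)
    cv2.imwrite(f"pics/{n}.png",cv2.resize(np.clip(c*1.6,0,255).astype(np.uint8),None,fx=4.4,fy=4.4,interpolation=cv2.INTER_CUBIC))
E
python3 -c "
from h import *
look('c1'); s=manip.read_state(); print(s['eef_pos'],s['eef_rot'])
arc(list(range(214,256,2)),s['eef_pos'][:2])"
```

```text
red 371 [-46.3904581   17.47929498] 49.57419041967411 159.35427184872574
dark 15 [129.6 -72.2] 148.37662934207415 330.87346893603086
dark 40 [26.4 46.5] 53.482325435094644 60.373249045072704
dark 17 [ -2.1 147.2] 147.20571198864747 90.8112839428395
dark 4447 [-138.8  -98.8] 170.3796288419965 215.45256482110477
[ 468.01976799 -145.76641888   38.40667161] [3.14158574e+00 2.28765083e-06 5.57443930e-01]
214 [ 0.002 -0.005] 34
216 [ 0.004 -0.009] 36
218 [ 0.006 -0.013] 38
220 [ 0.009 -0.017] 40
222 [ 0.011 -0.021] 42
224 [ 0.014 -0.025] 44
226 [ 0.017 -0.029] 46
228 [ 0.02  -0.032] 48
230 [ 0.023 -0.036] 50
232 [ 0.026 -0.039] 52
234 [ 0.029 -0.042] 54
236 [ 0.033 -0.045] 56
238 [ 0.036 -0.048] 58
240 [ 0.04  -0.051] 60
242 [ 0.043 -0.054] 62
244 [ 0.047 -0.057] 64
246 [ 0.051 -0.059] 66
248 [ 0.055 -0.061] 68
250 [ 0.059 -0.064] 70
252 [ 0.063 -0.066] 72
254 [ 0.067 -0.068] 74
```

View pics/c1.png

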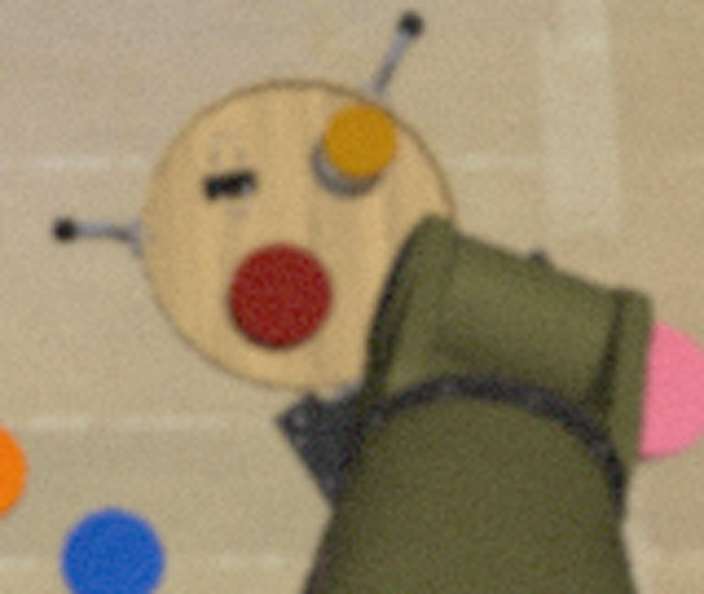

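The turn works: the tin is now at crop (281,297), and the jar and clip are upright. I continue in the same direction.

>>> jog_arm:
  plan: [0.002,-0.005,0.001,0,0,2,0.004,-0.009,0.001,0,0,4,0.006,-0.013,0.001,0,0,6,0.009,-0.017,0.001,0,0,8,0.011,-0.021,0.001,0,0,10,0.014,-0.025,0.001,0,0,12,0.017,-0.029,0.001,0,0,14,0.02,-0.032,0.001,0,0,16,0.023,-0.036,0.001,0,0,18,0.026,-0.039,0.001,0,0,20,0.029,-0.042,0.001,0,0,22,0.033,-0.045,0.001,0,0,24,0.036,-0.048,0.001,0,0,26,0.04,-0.051,0.001,0,0,28,0.043,-0.054,0.001,0,0,30,0.047,-0.057,0.001,0,0,32,0.051,-0.059,0.001,0,0,34,0.055,-0.061,0.001,0,0,36,0.057,-0.063,0.001,0,0,37,0.057,-0.063,0.001,0,0,37]

```text
clock: 6.55
eef_pos: [525.1, -208.7, 39.4]
eef_rot: [3.142, -0.0, 1.203]
wrist_force: [0.2, -0.6, 1.0]
finger_gap: 0.4
finger_force: 0.0
```

```bash
python3 -c "
from h import *
look('c2'); s=manip.read_state(); print(s['eef_pos'],s['eef_rot'],s['joints'])
arc(list(range(249,265,1)),s['eef_pos'][:2])"
```

```text
red 368 [-46.7514223  -12.68002294] 48.44046313370681 195.174823067934
dark 8 [144.3  22.1] 145.96899937419417 8.720974111438952
dark 4254 [-108.2 -154.6] 188.7625405864778 235.0089929308528
dark 5 [  58.4 -198.7] 207.15615766516794 286.3845239962193
dark 45 [-5.9 55.9] 56.160931962292956 95.99698268910768
dark 18 [-91.6 114.7] 146.77178608863278 128.59342095779994
dark 4 [-123.1 -144.4] 189.76223925238455 229.55456122442317
dark 13 [-141.5 -131. ] 192.83556396014833 222.8030856100575
dark 18 [-142.8 -149.3] 206.54607435608978 226.27450450202772
dark 29 [-158.7 -162.4] 227.0692838365234 225.65541914702408
dark 214 [-214.  158.] 266.0306654047896 143.56129383521554
[ 525.00843666 -208.63463658   39.3954026 ] [3.14155022e+00 2.05268762e-05 1.20281286e+00] [-4.43079110e-01  5.21765191e-01  1.62753679e+00 -2.06449894e-05
  9.92246810e-01 -7.50843546e-02]
249 [0. 0.] 69
250 [ 0.002 -0.001] 70
251 [ 0.004 -0.002] 71
252 [ 0.006 -0.003] 72
253 [ 0.008 -0.004] 73
254 [ 0.01  -0.005] 74
255 [ 0.012 -0.006] 75
256 [ 0.015 -0.006] 76
257 [ 0.017 -0.007] 77
258 [ 0.019 -0.008] 78
259 [ 0.021 -0.009] 79
260 [ 0.023 -0.01 ] 80
261 [ 0.026 -0.01 ] 81
262 [ 0.028 -0.011] 82
263 [ 0.03  -0.011] 83
264 [ 0.032 -0.012] 84
```

View pics/c2.png

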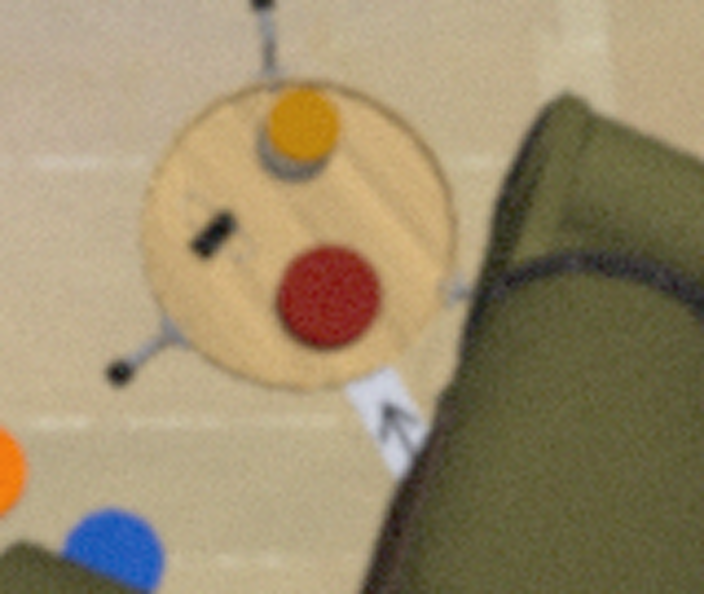

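The tin is at crop (329,296), close to the arrow, and everything is upright. The red blob's centroid is biased by the tin's visible side wall, so I push a bit further and then measure with that side corrected.

>>> jog_arm:
  plan: [0.002,-0.001,0,0,0,1,0.004,-0.002,0,0,0,2,0.006,-0.003,0,0,0,3,0.008,-0.004,0,0,0,4,0.01,-0.005,0,0,0,5,0.012,-0.006,0,0,0,6,0.012,-0.006,0,0,0,6]

```text
clock: 7.3
eef_pos: [537.3, -214.7, 39.5]
eef_rot: [3.141, -0.0, 1.309]
wrist_force: [-0.5, 0.4, -0.7]
finger_gap: 0.2
finger_force: 0.0
```

```bash
cat >> h.py <<'E'
def tin(cam,guess=(540,-108)):
    p,_=camera(cam); f=cv2.GaussianBlur(p,(3,3),0).astype(int)
    e=np.array(guess,float); u0,v0=px(cam,[*e,45])[0]
    m=(f[:,:,0]>1.7*f[:,:,1])&(f[:,:,0]>35)
    B=min(blobs(m,30),key=lambda a:np.hypot(a[1]-u0,a[2]-v0))
    t=np.linspace(0,2*np.pi,60,endpoint=False)
    for _ in range(4):
        P=np.vstack([np.c_[e[0]+32*np.cos(t),e[1]+32*np.sin(t),0*t+z] for z in(30,57)])
        M=cv2.moments(cv2.convexHull(px(cam,P).astype(np.float32)))
        c=[M['m10']/M['m00'],M['m01']/M['m00']]
        e+=(pt(cam,B[1:],45)-pt(cam,c,45))[0,:2]
    w=e-[588.3,-92.24]
    print(cam,"area",B[0],"model",M['m00'],e,np.hypot(*w),np.degrees(np.arctan2(w[1],w[0]))%360)
    return p
E
python3 -c "
from h import *
tin('top'); p=tin('scene'); look('c3'); s=manip.read_state(); print(s['eef_pos'])
arc([254,255,256,257,258,259,260,261,262],s['eef_pos'][:2])
x=px('scene',[540,-108,45])[0].astype(int);print(x)
"
```

```text
top area 405 model 489.05639548948966 [ 546.33599842 -111.34534972] 46.10847878854875 204.47880125448341
scene area 111 model 287.78055138816126 [ 556.81816764 -129.844986  ] 49.043253775484274 230.0648814541764
red 370 [-44.93468127 -17.03105925] 48.053954674716564 200.75761690590244
dark 12 [143.   36.5] 147.5720674659597 14.333847442643966
dark 3924 [-101.  -153.8] 184.014146697594 236.72805612358576
dark 30 [  73.7 -186.9] 200.9132948891946 291.5069553608403
dark 48 [-10.4  55.5] 56.47707752322405 100.65397984269228
dark 8 [ -76.9 -176.2] 192.21340676283845 246.42955879797492
dark 5 [ -86.1 -179.7] 199.2832383527431 244.40413910761697
dark 12 [-100.8 -163.9] 192.42912655996284 238.4181775709208
dark 16 [-102.9  105.5] 147.431723711874 134.2825204607602
dark 4 [-113.6 -139.5] 179.88457373660054 230.8566397044245
dark 4 [-114.5 -178.1] 211.71212277988374 237.25283845327695
dark 4 [-118.5 -161.6] 200.36203153815293 233.74853285648106
dark 6 [-119.6 -190.4] 224.8680111568924 237.86940285211975
dark 4 [-123.1 -147.8] 192.3622788193513 230.20144202503622
dark 28 [-137.5 -167.3] 216.52954976556856 230.57595486085043
dark 6 [-129.1 -135.3] 187.04304325032817 226.33877383220812
dark 4 [-135.9 -130.9] 188.67325150479468 223.9374710020479
dark 4 [-149.8 -183.4] 236.81669185579753 230.7627138815741
dark 6 [-156.  -177.9] 236.60691607205746 228.74402811492598
dark 4 [-182.3 -138.6] 228.94314186216397 217.2433942785809
dark 416 [-207.7  140.2] 250.58145760802012 145.98104404142927
[ 537.095199   -214.6481957    39.47292137]
254 [-0.002  0.001] 74
255 [0. 0.] 75
256 [ 0.003 -0.   ] 76
257 [ 0.005 -0.001] 77
258 [ 0.007 -0.002] 78
259 [ 0.009 -0.003] 79
260 [ 0.011 -0.004] 80
261 [ 0.013 -0.004] 81
262 [ 0.016 -0.005] 82
[341 179]
```

```bash
python3 -c "
from h import *
a=np.radians([179.5,210.8,248.65,254.3]); m=np.array([[-31.3,38.0],[-46.39,17.48],[-46.75,-12.68],[-44.93,-17.03]])
A=[];y=[]
for t,q in zip(a,m):
    A+=[[1,0,np.cos(t),-np.sin(t)],[0,1,np.sin(t),np.cos(t)]]; y+=list(q)
s,_,_,_=np.linalg.lstsq(np.array(A),np.array(y),rcond=None)
print(s[:2],np.hypot(*s[2:]),'tin-arm',np.degrees(np.arctan2(s[3],s[2])),'res',(np.array(A)@s-y).round(2))"
```

```text
[-2.26134391  1.58031811] 46.68835516330778 tin-arm -50.78981264847856 res [-0.16  0.01  0.25  0.06  0.05 -0.06 -0.14 -0.01]
```

>>> jog_arm:
  plan: [0.002,-0.0005,0,0,0,1,0.004,-0.001,0,0,0,2,0.006,-0.0015,0,0,0,3,0.007,-0.002,0,0,0,3.3,0.007,-0.002,0,0,0,3.3,0.007,-0.002,0,0,0,3.3]

```text
clock: 8.05
eef_pos: [544.1, -216.6, 39.4]
eef_rot: [3.141, 0.0, 1.366]
wrist_force: [0.0, 0.2, 0.2]
finger_gap: -0.1
finger_force: 0.0
```

>>> jog_arm:
  plan: [-0.01,0,0,0,0,0,-0.03,0.002,0,0,0,0,-0.04,0.003,0.02,0,0,0,-0.04,0.003,0.06,0,0,0,-0.04,0.003,0.1,0,0,0,-0.04,0.003,0.15,0,0,0,-0.06,-0.04,0.17,0,0,0,-0.1,-0.08,0.17,0,0,0,-0.13,-0.12,0.17,0,0,0,-0.16,-0.16,0.17,0,0,0,-0.19,-0.2,0.17,0,0,0,-0.22,-0.24,0.17,0,0,0,-0.25,-0.27,0.17,0,0,0,-0.28,-0.3,0.17,0,0,0,-0.3,-0.31,0.17,0,0,0,-0.3,-0.31,0.17,0,0,0]

```text
clock: 9.65
eef_pos: [241.3, -527.5, 209.1]
eef_rot: [-3.141, -0.0, 1.362]
wrist_force: [0.2, 0.3, -0.1]
finger_gap: 0.3
finger_force: 0.0
```

```bash
python3 -c "
from h import *
look('c4'); tin('top'); s=manip.read_state(); print(s['eef_pos'])"
```

```text
red 367 [-43.90394546 -19.54940927] 48.059711081649 204.00230167344316
dark 16 [141.   44.4] 147.8700389575112 17.490812806891224
dark 52 [-14.   54.8] 56.53194784202609 104.31895873106352
dark 20 [ -32.  -144.7] 148.14122946688548 257.5406954136433
dark 20 [-108.5   99.4] 147.1505467666663 137.52411196730557
top area 406 model 489.21000067028217 [ 547.40879482 -113.83911773] 46.245135397965555 207.84343392549647
[ 243.88727347 -526.19797533  209.34183689]
```

View pics/c4.png

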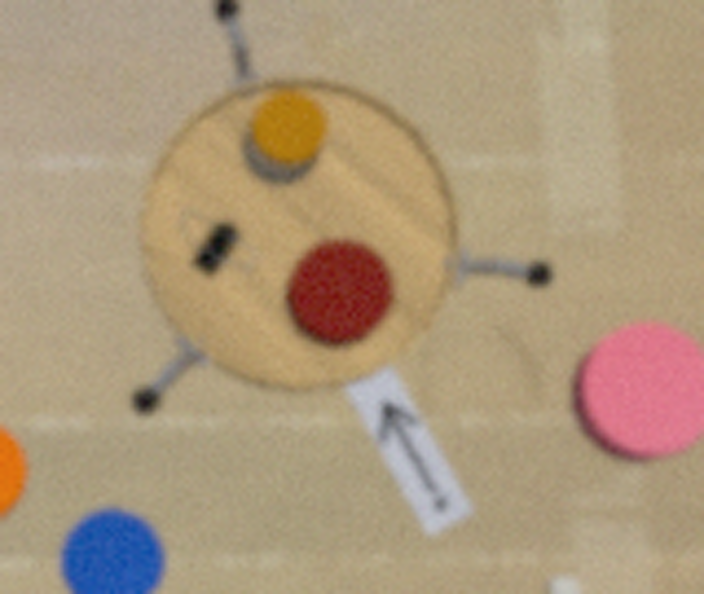

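The tin stands on the arrow line: 206.8° against the measured 207°, which is under 0.5 mm off. Everything is upright, the bystanders haven't moved, and the arm is clear.

```bash
python3 -c "
from h import *
print(manip.sign_off())"
```

```text
the job is handed in; nothing more can be done
None
```

The small red tin now stands at the arrow, within about 0.5 mm of its line by my camera measurement; the jar and clip stayed upright, the arm is clear, and the job was handed in at about 10 s with no verdict shown.

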